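# Clip the case key onto the counter's eye

### The job

Secure the display-case key: pick it up by its wooden fob and, with the hook level, press its snap hook sideways onto one leg of the upright steel eye on the counter until the sprung gate lets the leg in. Still holding the fob, draw it back until the gate has shut behind the leg and the leg seats in the hook's bend, and keep a light, steady pull of about 10 N for a good second to prove it, never straining hook and eye beyond 18 N. Then lay the fob flat on the counter and let go, leaving the other things where they are.

Things in the scene. Friction and masses are not known exactly. Their poses are not given: they have to be found in the camera images.
- key_grip (a point): Centre of the case key's wooden fob, 11 mm above its underside. The key is loose, lies flat, weighs 70 to 150 g. Fob 64 mm long (x), 20 mm wide (y), 22 mm high (z): grasp it across the 20 mm width. +x runs from the fob to its steel snap hook; a 28 mm key blade sticks out at the -x end. The hook ends at x = 105 mm.
- hook_mouth (a point): Middle of the shut gate of the key's snap hook, 63 mm in x and -14 mm in y from key_grip, same height, key's axes. The gate, a 5 mm rod, runs along x 18 mm either way from here, its pivot at the fob's end; the hook's nose begins 20 mm ahead (+x). A leg pressed on it in the key's +y direction goes in if it meets it 0 to 15 mm ahead of this point; 7 mm inside (+y) the leg is past the nose.
- hook_bend (a point): Seat in the bend of the hook: where the axis of a 6 mm leg lies when pulled home, 96 mm ahead (+x) of key_grip, same height, key's axes. With the leg 7 to 10 mm inside the gate line, pulling the key back (its -x) slides the leg off the gate's end; the gate snaps shut when the leg is within 9 mm of this seat. Hook bar 6 mm round; spine at y = +14 mm, nose at y = -14 mm; 22 mm clear inside.
- gate (a joint): Angle of the sprung gate, rad: 0 shut, grows as it swings inwards, stop at 0.68. Pressing it at 25 mm from the pivot takes about 2 N to start and 4 N fully open.
- eye: Track eye's slotted steel plate, 28 x 100 x 3 mm, screwed to the counter. Origin under its centre, z up, slot along y. On it stands a steel bail, an inverted U of 6 mm bar in the y-z plane, 52 mm high, two upright legs 50 mm apart (straight up to 35 mm), on a foot 64 mm long, top 6.4 mm up. The bail is clamped up to 7 mm off the plate's middle along y, either way: not measured, so feel or see.
- leg_a (a point): Where the bail's leg on the plate's -y side stands if the bail is in the middle: y = -25 mm, 11 mm above the counter, plate's axes; the real leg is up to 7 mm off along y. Used with the key's +x along the plate's +y.
- leg_b (a point): Where the bail's leg on the plate's +y side stands if the bail is in the middle: y = +25 mm, 11 mm above the counter, plate's axes; the real leg is up to 7 mm off along y. Used with the key's +x along the plate's -y.
- key: The same key; origin on the underside of the fob, below its centre; axes as for key_grip.
- bell: Bystander: steel counter bell, 80 mm round, 54 mm high; origin under its centre. Leave it alone.
- dish: Bystander: grey coin dish, 129 mm round, 18 mm high; origin under its centre. Leave it alone.
- cup: Bystander: green and white espresso cup, 64 x 89 x 48 mm; origin under its centre. Leave it alone.
- shaker: Bystander: glass sugar shaker, 44 mm round, 90 mm high; origin under its centre. Leave it alone.

How it is judged:
On the way, in this order (a step that is already met when the one before it is completed fails the run):
1. the gate is pressed open with a leg of the eye in the hook's mouth (value of joint gate above 0.3 rad and ((x of leg_a in the frame of key_grip between 0.05 and 0.104 m and y of leg_a in the frame of key_grip between -0.015 and 0.011 m) or (x of leg_b in the frame of key_grip between 0.05 and 0.104 m and y of leg_b in the frame of key_grip between -0.015 and 0.011 m))).
2. the gate has shut behind the leg, the leg sits in the hook's bend, and hook and eye pull on each other with more than 6 N for half a second (value of joint gate below 0.1 rad and ((x of leg_a in the frame of key_grip between 0.086 and 0.104 m and y of leg_a in the frame of key_grip between -0.011 and 0.011 m) or (x of leg_b in the frame of key_grip between 0.086 and 0.104 m and y of leg_b in the frame of key_grip between -0.011 and 0.011 m)) and contact force between key and eye above 6 N), for 0.5 s.
At the end, for the whole second after the job is handed in: The key lies at rest, flat on the counter (tilted less than 0.15 rad, fob centre less than 16 mm up), with a leg of the eye inside the hook and the gate shut behind it (under 0.1 rad), no longer pulled (under 5 N between hook and eye) (value of joint gate below 0.1 rad and ((x of leg_a in the frame of key_grip between 0.046 and 0.104 m and y of leg_a in the frame of key_grip between -0.011 and 0.011 m) or (x of leg_b in the frame of key_grip between 0.046 and 0.104 m and y of leg_b in the frame of key_grip between -0.011 and 0.011 m)) and angle between key_grip's own z axis and vertical below 0.15 rad and height (world z) of key_grip below 0.016 m and linear speed of key below 0.02 m/s and contact force between key and eye below 5 N); the robot touches nothing.
It fails at once if hook and eye strained with more than 18 N (contact force between key and eye above 18 N).
It fails at once if the bell is shifted by more than 15 mm (distance of bell from where it was at the start of the episode above 0.015 m).
It fails at once if the dish is shifted by more than 15 mm (distance of dish from where it was at the start of the episode above 0.015 m).
It fails at once if the cup is shifted by more than 15 mm (distance of cup from where it was at the start of the episode above 0.015 m).
It fails at once if the shaker is shifted by more than 15 mm (distance of shaker from where it was at the start of the episode above 0.015 m).
It also fails if it takes over 50 s, if anything falls off the work surface, if the arm or the gripper's body presses on something with over 40 N, if the wrist force passes 120 N, or if a joint passes its speed limit or range.

### The arm

A 7-joint arm with a two-finger parallel gripper is mounted at the origin on a cart in front of the work surface, level with it; the furniture and walls round the work are solid. World frame = base frame: x ahead of the robot, y to its left, z up, the work surface at z = 0. Lengths are in m, angles in rad, forces in N, time in s.
With the tool pointing down it reaches from about 0.4 to 0.9 m from the base axis. Payload 5.5 kg.
Tool frame: the origin (TCP) lies midway between the tips of the shut fingers; the grasp point (between the pads) lies 19 mm behind it; z points along the fingers, y is the direction in which the jaws open and shut (so a half turn about z gives the same grasp; the last joint's range is limited). The gripper opens to 92 mm and grips with 3 to 60 N. Pads are 19 mm wide; open, the fingers measure 130 mm over their backs; the gripper's body (75 mm by 190 mm) begins 47 mm behind the grasp point.
Start: joints at [-0.969, 0.501, -0.427, 1.55, 0.221, 1.138, -0.21], TCP at [0.216, 0.613, 0.227] pointing down, gripper open.
Joint ranges: [-2.88, 2.88], [-0.31, 2.03], [-1.54, 1.56], [0.2, 2.42], [-1.41, 4.55], [0.19, 2.02], [-2.57, 2.57]. Speed limits (rad/s): [2.57, 2.57, 3.14, 3.14, 3.14, 3.14, 3.14].

### API

Orientations are given as [roll, pitch, yaw] about the fixed x, y, z axes, in that order (R = Rz(yaw) Ry(pitch) Rx(roll)).
In Python, from workcell import r, vision gives the robot as it stands.
- The arm moves only by the tool play_rows, never from a script. Its argument "steps" is text: rows parted by semicolons, each of 7 numbers parted by spaces: the shift along the world's x, y, z normalised to -1 to 1, where 1 is 0.025 m, then the turn, a rotation vector about the world's x, y, z normalised to -1 to 1, where 1 is 8 degrees, then the closure, from -1 (fully open) to 1 (shut). A call has 1 to 8 rows; each row shifts and turns the commanded pose from where the row before left it; what a row does not reach is not made up. A row lasts 1/10 s, in which the tool goes at most 50 mm and 8.59 degrees, less where a joint would pass 70% of its speed; a pose out of reach is approached as far as the arm can. A call with a number of a shift or a turn outside -1 to 1 is refused whole. A call with a gripper value outside its range is refused whole. The fingers move at their own pace and stop on an object; "force" is the grip in N (left out, the last holds). Time passes only in rows, so rows that do not move let the fingers close. It gives the time, the measured TCP pose, the force and the opening at its end, in the units of the state.
- r.get_state(): the state, without advancing time (a new reading comes with each control period).
- vision.snapshot(name): name is "scene" or "top"; returns a dict with "pixels" (400x640x3 uint8, blue, green, red), "range_z" (400x640 float32, m along the optical axis (not along the pixel's ray), 0 where there is no reading), "mtx" (3x3 intrinsics, pixels), "rvec" (rotation vector, rad) and "tvec" (3), from world to camera coordinates, as OpenCV has them. Camera axes: x right, y down, z forward; pixel columns grow to the right and rows downward; lengths in m; the calibration is good to about 2 mm. A picture is of the moment at which its call begins.
- r.finish_job(): hands the job in, once; it reports no verdict.
The state is a dict: "clock": time; "joint_pos": joint angles; "dq": joint speeds; "joint_torque": joint torques, N m; "tool_pos": TCP position; "orientation": TCP orientation; "ft_force": force on the tool from outside, world axes, zero at the start; "torque": the same for the moment, N m; "opening": finger opening in m.
Only numpy, scipy, OpenCV 4.12 (cv2) and the standard library are available. Lean on these libraries where they do the work, as an engineer would, in place of code of your own. Each camera call takes 0.05 s, during which the arm holds its last target.

## Working session

There is one attempt and no reset: what is moved stays moved. The work goes in short steps, Python scripts to look and compute and a tool call to move; the robot and the scene stay as the last step left them, time stands still between calls to the robot, and variables do not carry over. Pictures are saved under pics/ and viewed, and the job is handed in when it is done.

Besides the shell and the picture viewer there is one more tool, called after ">>>" as name(argument=value, ...) on one line, values as JSON. play_rows: Moves the arm, as the interface text tells. Scaled input: -1 to 1 covers 0.025 m each way for a shift and 8 degrees each way for a turn. Its arguments: {"type":"object","properties":{"steps":{"type":"string"},"force":{"type":"number"}},"required":["steps"]}

```bash
ls; mkdir -p pics; cat > h.py <<'E'
import numpy as np, cv2
from workcell import r, vision
def save(name,fn):
    s=vision.snapshot(name); cv2.imwrite(f'pics/{fn}.png',s['pixels']); np.savez(f'pics/{fn}.npz',**s); return s
def load(fn): return dict(np.load(f'pics/{fn}.npz'))
def cam(s):
    R=cv2.Rodrigues(np.array(s['rvec'],float))[0]; return R,np.array(s['tvec'],float).reshape(3)
def ray(s,u,v):
    R,t=cam(s); d=R.T@np.linalg.inv(s['mtx'])@np.array([u,v,1.]); return -R.T@t,d
def onz(s,u,v,z):
    o,d=ray(s,u,v); return o+d*(z-o[2])/d[2]
def dep(s,u,v):
    o,d=ray(s,u,v); return o+d*s['range_z'][int(round(v)),int(round(u))]
def proj(s,p):
    return cv2.projectPoints(np.array(p,float).reshape(-1,3),np.array(s['rvec'],float),np.array(s['tvec'],float),s['mtx'],None)[0].reshape(-1,2)
def tri(s1,p1,s2,p2):
    o1,d1=ray(s1,*p1);o2,d2=ray(s2,*p2)
    A=np.stack([d1,-d2],1);x=np.linalg.lstsq(A,o2-o1,rcond=None)[0]
    a=o1+d1*x[0];b=o2+d2*x[1];return (a+b)/2,np.linalg.norm(a-b)
def crop(s,u0,v0,u1,v1,k,fn):
    c=cv2.resize(s['pixels'][v0:v1,u0:u1],None,fx=k,fy=k,interpolation=cv2.INTER_CUBIC); cv2.imwrite(f'pics/{fn}.png',c)
E
python3 - <<'E'
from h import *
for n in ['scene','top']:
    s=save(n,n+'0'); print(n,s['mtx'].tolist(),cam(s)[0].round(3).tolist(),(-cam(s)[0].T@cam(s)[1]).round(3))
print(r.get_state())
E
```

```text
pics
scene [[457.97523489480363, 0.0, 325.2533397206011], [0.0, 457.97523489480363, 201.9638622401138], [0.0, 0.0, 1.0]] [[0.892, -0.452, 0.016], [-0.34, -0.692, -0.637], [0.299, 0.563, -0.771]] [ 0.253 -0.395  0.959]
top [[421.5028711815021, 0.0, 319.9040885522518], [0.0, 421.5028711815021, 198.40893474618034], [0.0, 0.0, 1.0]] [[-0.006, -1.0, -0.006], [-0.986, 0.007, -0.169], [0.169, 0.004, -0.986]] [0.444 0.239 0.902]
{'clock': 0.1, 'joint_pos': array([-0.96883442,  0.50177145, -0.4267941 ,  1.55134563,  0.22085944,
        1.13830355, -0.21027763]), 'dq': array([-0.00011222, -0.00142488,  0.00044496, -0.00405048, -0.0003175 ,
       -0.00082842,  0.00177241]), 'joint_torque': array([-1.20324839e-02, -5.67864203e+01, -5.83867729e+00, -2.79917353e+01,
       -6.89856475e-02,  2.40480609e-02,  1.97751694e-05]), 'tool_pos': array([0.21585993, 0.61244011, 0.22576994]), 'orientation': array([-3.13982901e+00, -6.00014747e-06,  2.80291468e+00]), 'ft_force': array([-0.06501899, -0.48688833,  0.07649563]), 'torque': array([ 0.00804197,  0.05427248, -0.01188759]), 'opening': 0.0919419042590081}
```

View pics/scene0.png

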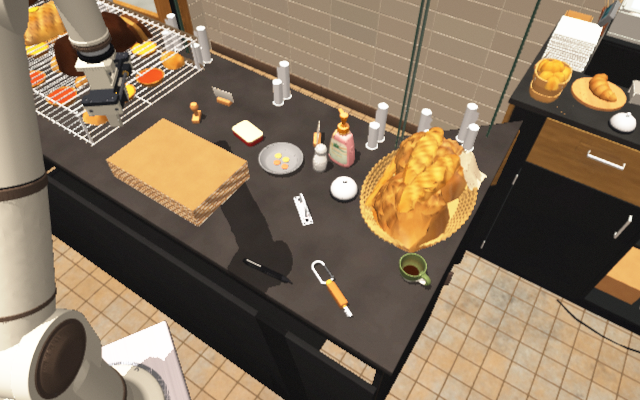

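View pics/top0.png

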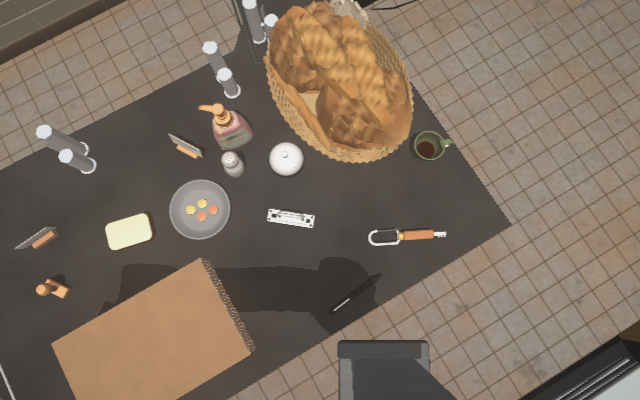

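The top view shows the key at about (370–446, 236) with its hook to the left. The eye plate is at (290, 217), the bell at (286, 158), the dish at (200, 209), the shaker at (232, 163) and the cup at (430, 145). I'll enlarge both.

```bash
python3 - <<'E'
from h import *
s=load('top0'); crop(s,360,215,460,260,8,'tk'); crop(s,255,195,325,240,10,'te')
s=load('scene0'); crop(s,300,250,365,325,8,'sk'); crop(s,280,180,325,235,10,'se')
E
```

```text
(no output)
```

View pics/tk.png

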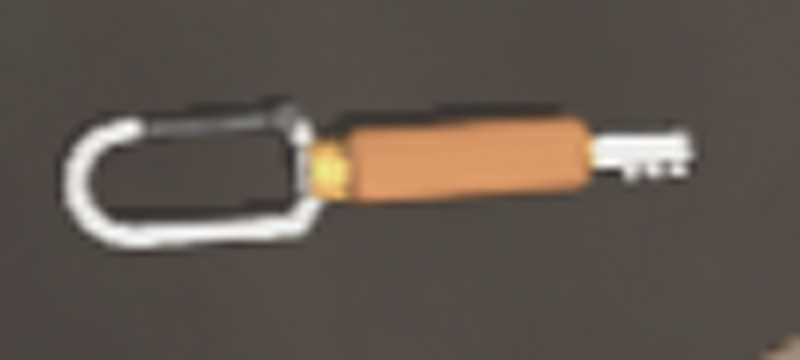

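View pics/te.png

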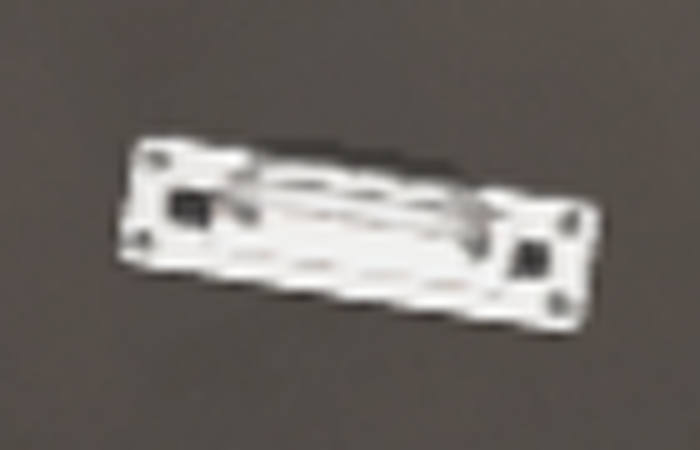

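View pics/sk.png

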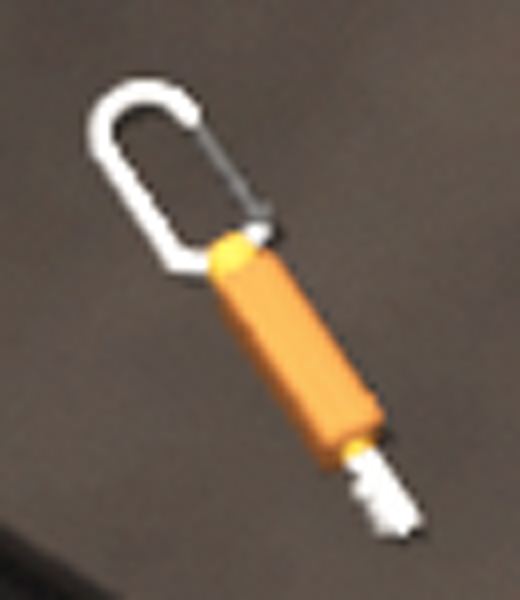

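View pics/se.png

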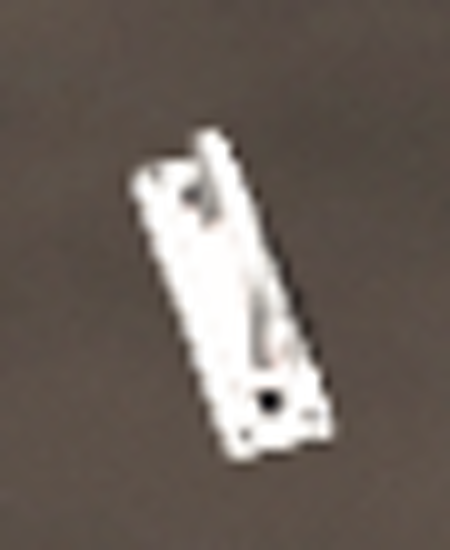

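```bash
python3 - <<'E'
from h import *
t=load('top0'); s=load('scene0')
def f(u0,v0,k): return lambda x,y:((x+.5)/k-.5+u0,(y+.5)/k-.5+v0)
tk=f(360,215,8);te=f(255,195,10);sk=f(300,250,8);se=f(280,180,10)
print('top fob corners');P=[]
for p in [(352,130),(350,199),(588,120),(588,188)]:
    q=onz(t,*tk(*p),.022);P.append(q);print(q.round(4))
print('c',np.mean(P,0).round(4))
print('hook tip',onz(t,*tk(66,183),.011).round(4),'nose',onz(t,*tk(140,127),.011).round(4),'pivot',onz(t,*tk(285,115),.011).round(4),'spine',onz(t,*tk(140,237),.011).round(4),onz(t,*tk(290,230),.011).round(4), 'blade end',onz(t,*tk(690,150),.011).round(4))
print('scene fob');P=[]
for p in [(213,275),(272,250),(382,410),(330,440)]:
    q=onz(s,*sk(*p),.022);P.append(q);print(q.round(4))
print('c',np.mean(P,0).round(4))
print('tri fob centre', tri(t,tk(470,158),s,sk(299,344)))
print('tri hook tip nose', tri(t,tk(140,127),s,sk(197,112)))
print('depth fob',dep(t,*tk(470,158)),dep(s,*sk(299,344)))
print('plate top');P=[]
for p in [(135,142),(600,202),(582,330),(120,262)]:
    q=onz(t,*te(*p),.003);P.append(q);print(q.round(4))
print('c',np.mean(P,0).round(4))
print('plate scene');P=[]
for p in [(132,178),(235,460),(333,435)]:
    q=onz(s,*se(*p),.003);P.append(q);print(q.round(4))
for n,(u,v) in dict(bell=(286,158),shaker=(232,163),cup=(430,145),dish=(200,209)).items(): print(n,dep(t,u,v).round(3))
E
```

```text
top fob corners
[0.5249 0.069  0.022 ]
[0.5069 0.0703 0.022 ]
[0.5271 0.0074 0.022 ]
[0.5094 0.0083 0.022 ]
c [0.5171 0.0387 0.022 ]
hook tip [0.5125 0.1429 0.011 ] nose [0.5271 0.1229 0.011 ] pivot [0.53   0.0845 0.011 ] spine [0.4981 0.1238 0.011 ] [0.4997 0.0843 0.011 ] blade end [ 0.52  -0.022  0.011]
scene fob
[0.5076 0.0684 0.022 ]
[0.5267 0.0681 0.022 ]
[0.5308 0.0089 0.022 ]
[0.5132 0.0073 0.022 ]
c [0.5196 0.0382 0.022 ]
tri fob centre (array([0.5185026 , 0.03814341, 0.02153822]), np.float64(0.0022281680174175643))
tri hook tip nose (array([0.52825733, 0.12309598, 0.01630102]), np.float64(0.0033976154324013145))
depth fob [0.51724726 0.03898432 0.02371974] [0.51889072 0.03674443 0.02405994]
plate top
[0.5764 0.3555 0.003 ]
[0.5626 0.2552 0.003 ]
[0.535  0.2592 0.003 ]
[0.5503 0.3584 0.003 ]
c [0.5561 0.3071 0.003 ]
plate scene
[0.5521 0.3563 0.003 ]
[0.5366 0.2572 0.003 ]
[0.563  0.2533 0.003 ]
bell [0.678 0.314 0.044]
shaker [0.657 0.419 0.084]
cup [0.713 0.002 0.015]
dish [0.577 0.502 0.004]
```

```bash
cat > ov.py <<'E'
from h import *
c=np.array([.5558,.3068]); th=np.deg2rad(82); ey=np.array([np.cos(th),np.sin(th)]); ex=np.array([ey[1],-ey[0]])
def W(x,y,z): return [*(c+ex*x+ey*y),z]
for n,(u0,v0,u1,v1) in dict(top=(262,200,318,232),scene=(287,188,319,230)).items():
    s=load(n+'0'); k=14
    im=cv2.resize(s['pixels'][v0:v1,u0:u1],None,fx=k,fy=k,interpolation=cv2.INTER_CUBIC)
    im=(255*(im/255.)**2).astype('uint8')
    im2=im.copy()
    def pt(p): q=proj(s,p); return (((q-[u0,v0]+.5)*k)-.5).round().astype(int)
    cv2.polylines(im2,[pt([W(14,50,.003),W(14,-50,.003),W(-14,-50,.003),W(-14,50,.003)]).reshape(-1,1,2)] if 0 else [pt([W(*p,.003) for p in [(.014,.05),(.014,-.05),(-.014,-.05),(-.014,.05)]]).reshape(-1,1,2)],True,(0,255,0),1)
    for d,col in [(-.007,(255,0,0)),(0,(0,0,255)),(.007,(255,0,255))]:
        pts=[W(0,d-.025,.0064),W(0,d-.025,.035),W(0,d-.011,.049),W(0,d+.011,.049),W(0,d+.025,.035),W(0,d+.025,.0064)]
        cv2.polylines(im2,[pt(pts).reshape(-1,1,2)],False,col,1)
    cv2.imwrite(f'pics/ov_{n}.png',np.hstack([im,im2]) if n=='scene' else np.vstack([im,im2])[:600*2])
    print(im.shape)
E
python3 ov.py; python3 -c "
import cv2
a=cv2.imread('pics/ov_top.png');cv2.imwrite('pics/ov_top.png',cv2.resize(a,None,fx=.66,fy=.66,interpolation=cv2.INTER_AREA));a=cv2.imread('pics/ov_scene.png');cv2.imwrite('pics/ov_scene.png',cv2.resize(a,None,fx=.89,fy=.89))"
```

```text
(448, 784, 3)
(588, 448, 3)
```

View pics/ov_top.png

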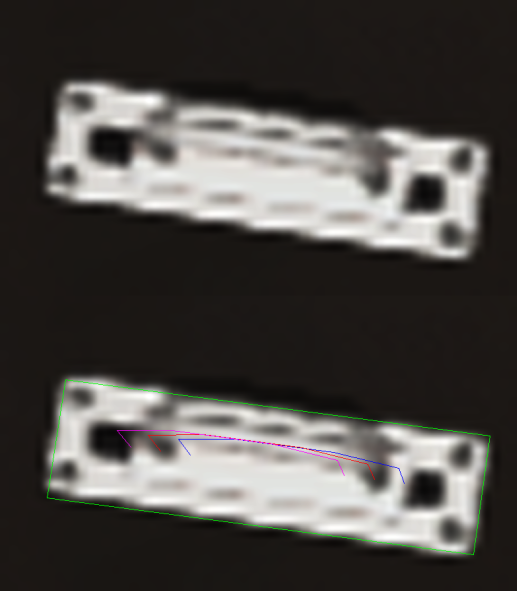

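View pics/ov_scene.png

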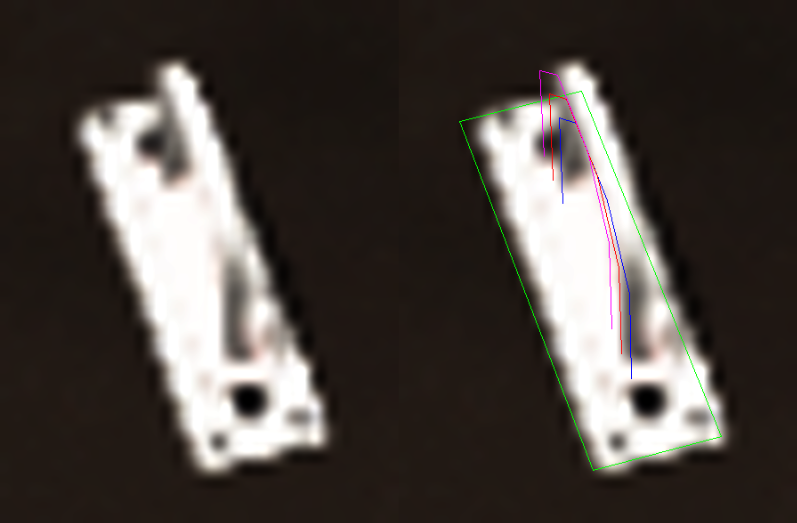

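```bash
python3 - <<'E'
from h import *
np.set_printoptions(linewidth=220,suppress=True)
for n,(u0,v0,u1,v1) in dict(top=(266,203,318,232),scene=(290,188,316,230)).items():
    s=load(n+'0'); R,t=cam(s)
    uu,vv=np.meshgrid(np.arange(u0,u1),np.arange(v0,v1)); d=s['range_z'][v0:v1,u0:u1]
    X=(np.linalg.inv(s['mtx'])@np.stack([uu.ravel(),vv.ravel(),np.ones(uu.size)]))*d.ravel()
    P=(R.T@(X-t[:,None])).T
    z=P[:,2].reshape(d.shape); print(n); print((z*1000).round().astype(int)) 
    m=P[:,2]>.012
    Q=P[m]; print(len(Q)); 
    c=np.array([.5558,.3068]); th=np.deg2rad(82); ey=np.array([np.cos(th),np.sin(th)]); ex=np.array([ey[1],-ey[0]])
    print(np.stack([(Q[:,:2]-c)@ex*1e3,(Q[:,:2]-c)@ey*1e3,Q[:,2]*1e3],1).round(1)[::2].tolist())
E
```

```text
top
[[ 1 -2 -1 ...  2  0  2]
 [ 1  0  0 ...  0 -1  4]
 [-3  0  0 ...  3  3  3]
 ...
 [ 0 -2  1 ...  0  0  2]
 [ 0 -1  2 ...  1  1  0]
 [-1  0  3 ...  1 -4  2]]
86
[[-101.8, -82.3, 902.5], [2.0, 23.1, 46.2], [2.1, 18.5, 50.5], [2.6, 14.5, 50.1], [3.0, 10.3, 51.4], [-0.1, 22.7, 46.7], [0.1, 18.3, 49.7], [0.4, 14.0, 51.9], [0.7, 9.8, 53.5], [1.4, 5.9, 52.3], [2.1, 2.0, 51.3], [2.9, -1.9, 49.2], [-1.9, 25.0, 42.4], [-2.0, 20.2, 48.2], [-1.8, 15.8, 51.1], [-1.4, 11.7, 52.3], [-1.1, 7.4, 54.1], [-0.2, 3.7, 51.5], [0.1, -0.5, 53.2], [0.3, -4.8, 55.8], [1.3, -8.5, 52.2], [1.6, -12.7, 53.7], [2.7, -16.4, 49.8], [-1.2, 22.8, 23.7], [-2.4, 5.5, 50.5], [-1.7, 1.6, 49.3], [-2.1, -3.2, 57.0], [-1.2, -6.9, 54.0], [-0.4, -10.8, 51.7], [0.1, -14.8, 51.5], [1.0, -18.7, 49.3], [1.6, -22.6, 48.3], [-2.7, -9.0, 51.5], [-2.2, -13.1, 51.6], [-2.0, -17.3, 54.4], [-0.8, -20.9, 48.8], [0.2, -24.7, 45.1], [-3.1, -19.2, 49.2], [-2.2, -23.1, 46.1], [-1.4, -27.0, 44.0], [-2.8, -26.9, 38.5], [-3.4, -24.1, 22.9], [-1.9, -27.8, 14.3]]
scene
[[ 2 -3 -1 ...  0 -1  2]
 [-1  1  0 ...  2 -5  0]
 [-2 -1  1 ...  1 -3  5]
 ...
 [ 4  3 -1 ... -2  0 -1]
 [ 1  3 -1 ... -2 -2  0]
 [ 0 -2 -3 ...  4  1  1]]
65
[[2.7, 20.1, 47.8], [1.7, 16.6, 48.1], [6.0, 12.6, 50.9], [1.8, 7.6, 54.0], [2.1, 19.0, 37.1], [3.6, 4.7, 52.6], [3.0, 22.6, 28.6], [3.4, 4.3, 49.1], [3.3, 24.3, 22.4], [2.2, 0.5, 49.8], [3.3, 24.8, 17.8], [1.1, -3.4, 50.6], [5.8, -5.7, 51.4], [5.2, 22.1, 16.0], [5.0, -8.1, 50.4], [1.4, -11.0, 51.1], [6.6, -11.7, 49.9], [3.3, -13.7, 49.5], [2.2, -17.3, 50.0], [2.1, -17.4, 46.0], [1.1, -20.6, 46.0], [5.4, -24.2, 48.6], [0.2, -23.2, 45.4], [5.1, -24.9, 45.5], [4.6, -26.5, 43.5], [4.4, -26.6, 39.6], [4.2, -27.4, 36.4], [3.7, -28.8, 34.2], [3.7, -28.4, 29.6], [4.5, -25.4, 21.5], [3.8, -27.5, 20.0], [3.3, -29.1, 18.0], [-201.8, -737.5, 959.3]]
```

```bash
python3 - <<'E'
from h import *
np.set_printoptions(linewidth=220,suppress=True)
for n in ['top','scene']:
    s=load(n+'0'); R,t=cam(s)
    uu,vv=np.meshgrid(np.arange(640),np.arange(400)); d=s['range_z']
    X=(np.linalg.inv(s['mtx'])@np.stack([uu.ravel(),vv.ravel(),np.ones(uu.size)]))*d.ravel()
    P=(R.T@(X-t[:,None])).T[d.ravel()>.05]
    print(n)
    H=np.zeros((16,20))
    for i in range(16):
        for j in range(20):
            x0=.42+.02*i;y0=-.02+.02*j
            m=(P[:,0]>x0)&(P[:,0]<x0+.02)&(P[:,1]>y0)&(P[:,1]<y0+.02)&(P[:,2]<.4)
            H[i,j]=P[m,2].max()*1000 if m.any() else -1
    print('y0 cols from -.02 step .02')
    for i in range(16): print('%.2f'%(.42+.02*i),H[i].astype(int))
E
```

```text
top
y0 cols from -.02 step .02
0.42 [-1  3  3  4  6  4 10 18 17  5  5  4  6  4  4  3  6  5  5  5]
0.44 [4 4 3 5 3 4 4 5 3 4 4 4 5 4 4 5 4 5 5 5]
0.46 [4 4 4 4 4 4 6 3 4 3 4 5 4 3 4 4 5 6 6 4]
0.48 [ 3  4  4  4  3 17 17 17  4  4  4  5  4  4  4  4  3  4  5  7]
0.50 [15 24 26 25 25 21 17 16 16  4  4  5  4  4  3  4  5  4  5  4]
0.52 [16 24 25 26 24 19 17 16 17  5  5  4  3  6  6  4  4  4  4  4]
0.54 [ 5  4  5  4  4  4  4  3  4  4  5  3  4  5 22 54 56 52  7  2]
0.56 [ 4  4  4  4  4  4  4  4  4  5  4  5  4  5  8  6 51 51  7  5]
0.58 [4 5 3 4 3 5 5 4 4 4 3 4 5 4 5 3 6 5 5 4]
0.60 [4 3 5 4 4 5 4 4 3 4 4 4 4 4 3 5 4 4 5 5]
0.62 [4 3 4 4 5 3 4 4 3 3 4 3 5 5 5 4 3 3 4 5]
0.64 [ 4  5  4  3  4  5  5  4  3  3  3  3  4  3  3 28 37 35 21  4]
0.66 [49 49 51  4  3  3 49 51 51 51 49 50 43  3  8 40 55 43 37  4]
0.68 [50 20 51 51  4 52 50 50 42 70 47 52 52 52 10 41 55 56 37  4]
0.70 [ 52  16  49  51  54  80 131 132 104 113 117  85  49  50  51  45  41  40  33   4]
0.72 [ 50  52  51  69  93 111 147 149 146 134 139 125  93  51  50  53  19  20   3   5]
scene
y0 cols from -.02 step .02
0.42 [-1  2  5  2  3  4 
[... 287 characters left out ...]
5 23 16 14 17 12  3  3  6  3  7  4  4  3  4  4  4]
0.54 [ 4  4  4  4  3  5  2  5  7  4  4  3  4  4 43 52 55 48  5  4]
0.56 [ 4  3  3  4  2  4  5  3  4  3  4  4  3  4  6 49 53 52  7  5]
0.58 [3 3 4 3 4 3 4 3 3 4 3 3 3 5 6 3 4 4 4 3]
0.60 [3 5 3 3 3 3 3 3 5 3 3 2 3 3 4 3 3 4 5 5]
0.62 [4 3 3 2 4 5 3 3 3 3 3 3 4 3 3 5 4 4 4 3]
0.64 [ 2  3  5  5  3  3  3  4  5  3  2  5  5  3  4 22 32 27  4  3]
0.66 [47 49 49  2  3  5 51 50 52 53 47 50  4  3 16 39 43 42 35  4]
0.68 [50 25 52 49  3 50 52 51 50 48 49 51 51 47 22 44 56 53 35  3]
0.70 [ 49  16  43  49  56  76 123 122 102 108 103  78  49  51  50  39  41  40   8   5]
0.72 [ 50  50  51  65  93 108 144 147 130 130 134 111  90  48  51  49  22   2   4   3]
```

>>> play_rows(steps="0.5 -0.95 0 0 0 -0.35 -1;0.5 -0.95 0 0 0 -0.35 -1;0.5 -0.95 0 0 0 -0.35 -1;0.5 -0.95 0 0 0 -0.35 -1;0.5 -0.95 0 0 0 -0.35 -1;0.5 -0.95 0 0 0 -0.35 -1;0.5 -0.95 0 0 0 -0.35 -1;0.5 -0.95 0 0 0 -0.35 -1", force=40)

```text
clock: 0.9
tool_pos: [0.3162, 0.4217, 0.2264]
orientation: [-3.141, -0.0, 2.41]
ft_force: [0.9, 0.2, 0.6]
opening: 0.0919
```

>>> play_rows(steps="0.5 -0.95 0 0 0 -0.35 -1;0.5 -0.95 0 0 0 -0.35 -1;0.5 -0.95 0 0 0 -0.35 -1;0.5 -0.95 0 0 0 -0.35 -1;0.5 -0.95 0 0 0 -0.35 -1;0.5 -0.95 0 0 0 -0.35 -1;0.5 -0.95 0 0 0 -0.35 -1;0.5 -0.95 0 0 0 -0.35 -1")

```text
clock: 1.7
tool_pos: [0.4161, 0.2319, 0.2265]
orientation: [-3.141, 0.0, 2.019]
ft_force: [-0.1, -0.2, -0.4]
opening: 0.0919
```

>>> play_rows(steps="0.5 -0.95 -0.5 0 0 -0.35 -1;0.5 -0.95 -0.5 0 0 -0.35 -1;0.5 -0.95 -0.5 0 0 -0.35 -1;0.5 -0.95 -0.5 0 0 -0.35 -1;0.5 -0.95 -0.5 0 0 -0.35 -1;0.5 -0.95 -0.5 0 0 -0.35 -1;0 0 -0.5 0 0 0 -1;0 0 -0.5 0 0 0 -1")

```text
clock: 2.5
tool_pos: [0.4908, 0.0902, 0.1258]
orientation: [-3.141, -0.0, 1.727]
ft_force: [0.1, 0.7, -0.3]
opening: 0.0916
```

>>> play_rows(steps="0.4 -0.7 -0.5 0 0 -0.3 -1;0.4 -0.7 -0.5 0 0 -0.3 -1;0.3 -0.67 -0.5 0 0 -0.15 -1;0 0 -0.5 0 0 0 -1;0 0 -0.4 0 0 0 -1;0 0 0 0 0 0 -1")

```text
clock: 3.1
tool_pos: [0.5165, 0.0401, 0.065]
orientation: [-3.138, -0.001, 1.625]
ft_force: [-0.4, 1.0, 0.3]
opening: 0.0916
```

```bash
python3 - <<'E'
from h import *
st=r.get_state(); print(st['tool_pos'],st['orientation'],st['ft_force'],st['joint_pos'].round(2))
s=save('top','top1'); crop(s,330,200,460,280,6,'t1'); s=save('scene','scene1'); crop(s,280,220,400,330,5,'s1')
E
```

```text
[0.51652705 0.0400546  0.06496256] [-3.13792927e+00 -6.53888188e-04  1.62505289e+00] [-0.40945854  0.9906718   0.30129895] [-0.16  0.47  0.04  2.01 -0.03  0.67 -0.05]
```

View pics/t1.png

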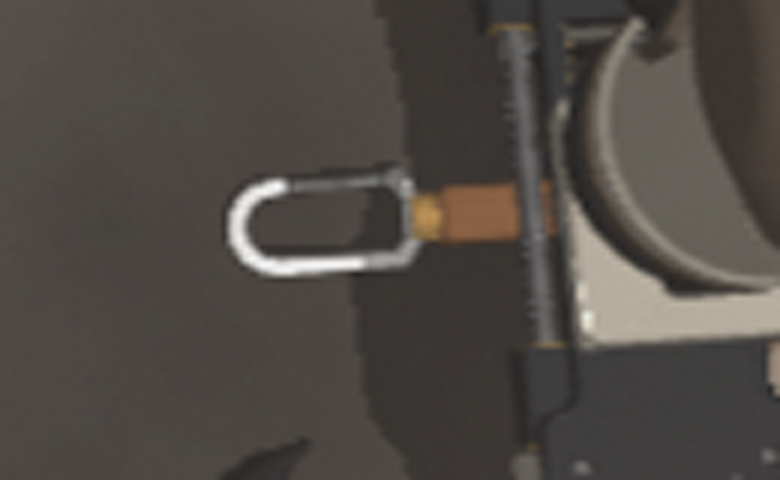

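View pics/s1.png

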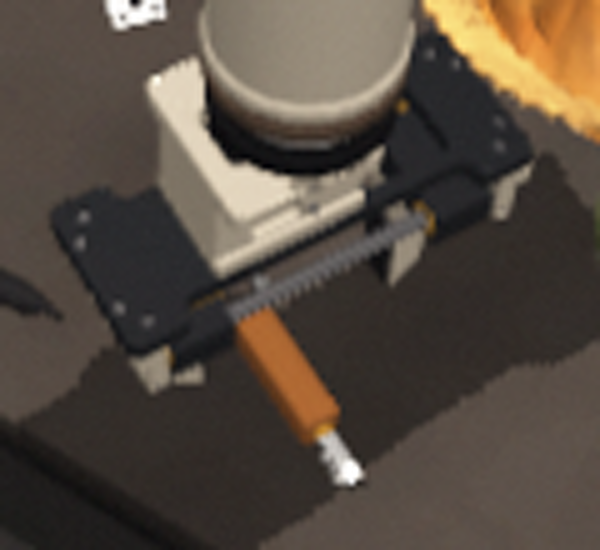

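The fingers straddle the fob and the body is clear of the basket, so I'll go down and grip.

>>> play_rows(steps="0.06 -0.05 -0.6 0 0 0 -1;0 0 -0.6 0 0 0 -1;0 0 -0.6 0 0 0 -1;0 0 -0.4 0 0 0 -1;0 0 -0.15 0 0 0 -1;0 0 0 0 0 0 -1;0 0 0 0 0 0 -1")

```text
clock: 3.9
tool_pos: [0.5204, 0.0376, 0.0083]
orientation: [3.141, -0.0, 1.623]
ft_force: [-0.9, 0.3, 0.3]
opening: 0.0921
```

>>> play_rows(steps="0 0 -0.15 0 0 0 -1;0 0 0 0 0 0 0.5;0 0 0 0 0 0 1;0 0 0 0 0 0 1;0 0 0 0 0 0 1;0 0 0 0 0 0 1;0 0 0 0 0 0 1;0 0 0 0 0 0 1", force=40)

```text
clock: 4.7
tool_pos: [0.52, 0.0376, 0.0042]
orientation: [3.142, -0.0, 1.623]
ft_force: [0.2, 0.1, -0.1]
opening: 0.0404
```

>>> play_rows(steps="0 0 0 0 0 0 1;0 0 0 0 0 0 1;0 0 0 0 0 0 1;0 0 0 0 0 0 1;0 0 0 0 0 0 1")

```text
clock: 5.2
tool_pos: [0.5199, 0.0376, 0.0042]
orientation: [-3.141, -0.0, 1.623]
ft_force: [0.3, 0.4, 0.4]
opening: 0.0199
```

>>> play_rows(steps="0 0 0.25 0 0 0 1;-0.05 0.9 0.1 0 0 -0.2 1;-0.05 0.9 0 0 0 -0.2 1;-0.05 0.9 0 0 0 -0.2 1;-0.05 0.9 0 0 0 -0.2 1;-0.05 0.9 0 0 0 -0.2 1;-0.05 0.9 0 0 0 -0.2 1;-0.05 0.8 0 0 0 -0.175 1")

```text
clock: 6.0
tool_pos: [0.5111, 0.194, 0.0134]
orientation: [3.141, -0.0, 1.43]
ft_force: [-0.2, 0.4, -0.7]
opening: 0.0196
```

>>> play_rows(steps="0 0.5 0 0 0 0 1;0 0 0 0 0 0 1;0 0 0 0 0 0 1")

```text
clock: 6.3
tool_pos: [0.5112, 0.2042, 0.013]
orientation: [-3.142, 0.001, 1.431]
ft_force: [0.2, -0.0, -1.0]
opening: 0.0194
```

```bash
python3 - <<'E'
from h import *
st=r.get_state(); print(st['tool_pos'],st['orientation'],st['ft_force'],st['opening'])
s=save('top','top2'); crop(s,270,190,370,260,8,'t2'); s=save('scene','scene2'); crop(s,270,170,350,260,6,'s2')
E
```

```text
[0.51123939 0.20420958 0.01299497] [-3.14154482e+00  7.49415260e-04  1.43142923e+00] [ 0.19278575 -0.01264067 -1.04847007] 0.019352041075381382
```

View pics/t2.png

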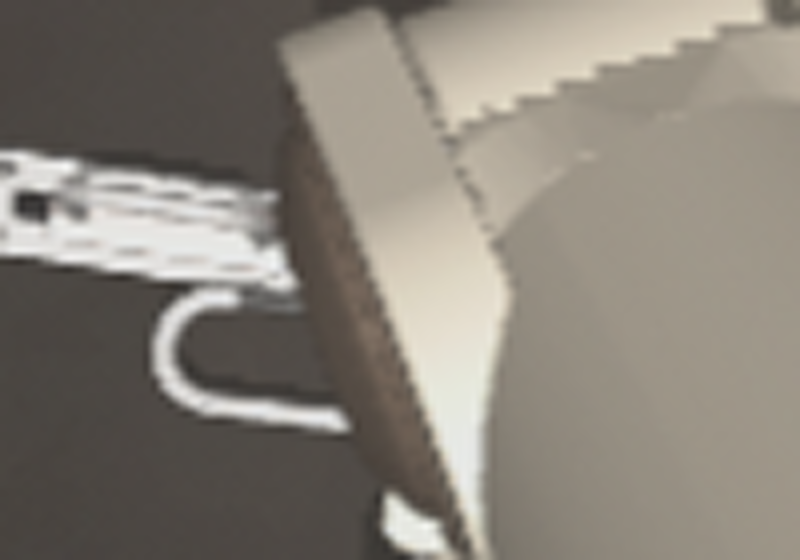

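View pics/s2.png

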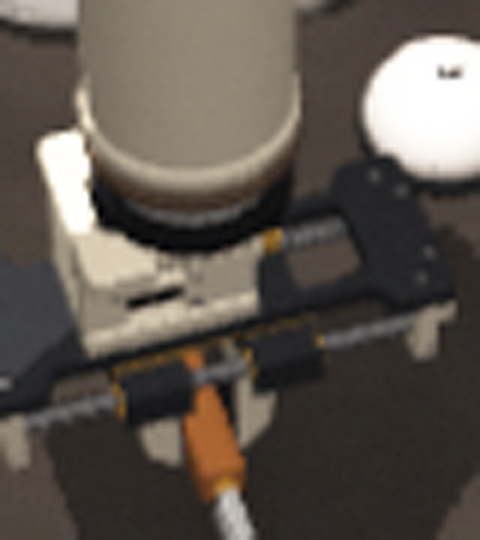

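```bash
python3 - <<'E'
from h import *
np.set_printoptions(linewidth=200,suppress=True)
s=load('top2'); f=lambda x,y:((x+.5)/8-.5+270,(y+.5)/8-.5+190)
for n,p in dict(tip=(153,352),nose=(240,298),sp1=(215,412),sp2=(340,425),spi=(215,400)).items(): print(n,onz(s,*f(*p),.020).round(4))
for p in [(162,350),(180,310),(210,298),(185,393),(215,407),(250,411),(300,417),(330,421)]: print('depth',p,dep(s,*f(*p)).round(4))
k=np.array([.5112,.2042]); c,si=np.cos(1.431-.0),np.sin(1.431)
ex=np.array([c,si]); ey=np.array([-si,c])
for n,q in dict(legtop=(.5522,.2811),legavg=(.553,.280)).items(): d=np.array(q)-k; print(n,d@ex,d@ey)
for n,p in dict(tip=(153,352),nose=(240,298),sp1=(215,407),sp2=(340,420)).items():
    d=onz(s,*f(*p),.020)[:2]-k; print(n,d@ex,d@ey)
E
```

```text
tip [0.521  0.3093 0.02  ]
nose [0.535  0.2865 0.02  ]
sp1 [0.5052 0.293  0.02  ]
sp2 [0.5016 0.2604 0.02  ]
spi [0.5083 0.293  0.02  ]
depth (162, 350) [0.5212 0.3067 0.0234]
depth (180, 310) [0.5317 0.3021 0.0227]
depth (210, 298) [0.5348 0.2943 0.0223]
depth (185, 393) [0.51   0.3007 0.0227]
depth (215, 407) [0.5062 0.2927 0.0248]
depth (250, 411) [0.5052 0.2837 0.0235]
depth (300, 417) [0.5034 0.2706 0.0247]
depth (330, 421) [0.5024 0.2629 0.0241]
legtop 0.08186279280181327 -0.02988466420569915
legavg 0.08088499711028764 -0.03083013529760727
tip 0.10543440401674042 0.004933374948872257
nose 0.08484457040625414 -0.01212818065386122
sp1 0.08728989321408188 0.017003770385529648
sp2 0.05447015495492697 0.016028007724776114
```

>>> play_rows(steps="0.03 0.21 -0.1 0 0 0 1;0.03 0.21 -0.1 0 0 0 1;0 0 0 0 0 0 1;0 0 0 0 0 0 1;0 0 0 0 0 0 1")

```text
clock: 6.9
tool_pos: [0.5127, 0.2154, 0.0079]
orientation: [-3.141, 0.0, 1.431]
ft_force: [-0.3, -0.1, -0.6]
opening: 0.0196
```

```bash
python3 - <<'E'
from h import *
st=r.get_state(); print(st['tool_pos'],st['orientation'],st['ft_force'],st['opening'])
s=save('top','top3'); crop(s,265,195,325,245,12,'t3')
E
```

```text
[0.51266081 0.2153858  0.00788942] [-3.14143150e+00  2.23176980e-04  1.43100964e+00] [-0.31975592 -0.07330657 -0.60534323] 0.019625561896618734
```

View pics/t3.png

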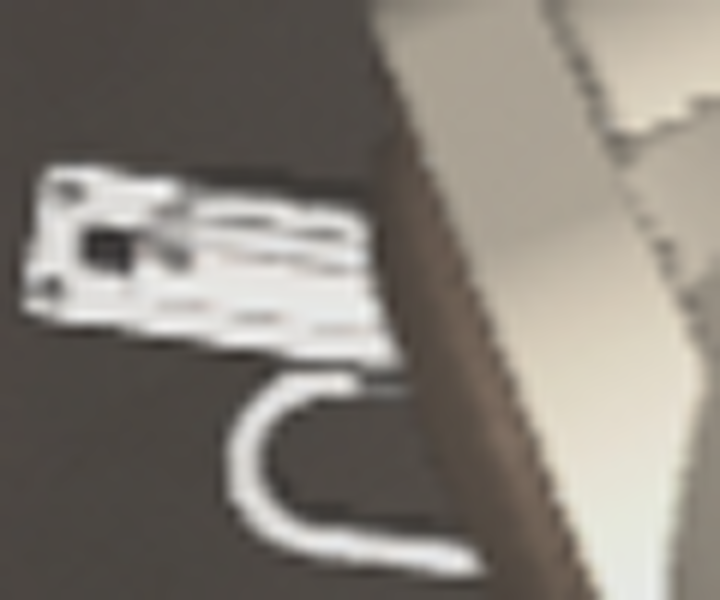

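>>> play_rows(steps="0.16 -0.022 0 0 0 0 1;0.16 -0.022 0 0 0 0 1;0 0 0 0 0 0 1")

```text
clock: 7.25
tool_pos: [0.5219, 0.2142, 0.0082]
orientation: [3.14, -0.0, 1.43]
ft_force: [0.8, 0.7, -0.4]
opening: 0.0197
```

>>> play_rows(steps="0.08 -0.011 0 0 0 0 1;0 0 0 0 0 0 1")

```text
clock: 7.45
tool_pos: [0.5231, 0.2141, 0.008]
orientation: [3.141, -0.0, 1.431]
ft_force: [0.4, -0.8, -1.4]
opening: 0.0198
```

>>> play_rows(steps="0.06 -0.008 0 0 0 0 1;0 0 0 0 0 0 1")

```text
clock: 7.65
tool_pos: [0.5244, 0.214, 0.008]
orientation: [3.141, -0.0, 1.431]
ft_force: [0.5, -0.8, -0.7]
opening: 0.02
```

>>> play_rows(steps="0.06 -0.008 0 0 0 0 1;0 0 0 0 0 0 1")

```text
clock: 7.85
tool_pos: [0.5254, 0.2138, 0.0079]
orientation: [-3.141, 0.0, 1.431]
ft_force: [-0.7, 0.8, -1.3]
opening: 0.0197
```

>>> play_rows(steps="0.06 -0.008 0 0 0 0 1;0 0 0 0 0 0 1")

```text
clock: 8.05
tool_pos: [0.5268, 0.2136, 0.0078]
orientation: [-3.141, 0.0, 1.431]
ft_force: [-2.1, -0.1, -1.2]
opening: 0.02
```

>>> play_rows(steps="0.06 -0.008 0 0 0 0 1;0 0 0 0 0 0 1")

```text
clock: 8.25
tool_pos: [0.5286, 0.2133, 0.0079]
orientation: [-3.141, 0.0, 1.431]
ft_force: [-1.8, -0.6, -0.2]
opening: 0.0199
```

>>> play_rows(steps="0.06 -0.008 0 0 0 0 1;0 0 0 0 0 0 1")

```text
clock: 8.45
tool_pos: [0.5302, 0.2131, 0.0079]
orientation: [-3.141, 0.0, 1.431]
ft_force: [-3.0, -0.4, -1.7]
opening: 0.0199
```

>>> play_rows(steps="0.06 -0.008 0 0 0 0 1;0 0 0 0 0 0 1")

```text
clock: 8.65
tool_pos: [0.5318, 0.2131, 0.0079]
orientation: [-3.141, -0.0, 1.431]
ft_force: [-2.8, 0.9, -0.3]
opening: 0.0198
```

>>> play_rows(steps="0.06 -0.008 0 0 0 0 1;0.06 -0.008 0 0 0 0 1;0 0 0 0 0 0 1")

```text
clock: 8.95
tool_pos: [0.5347, 0.2129, 0.0079]
orientation: [-3.141, -0.0, 1.431]
ft_force: [-3.1, 1.1, -1.2]
opening: 0.0197
```

>>> play_rows(steps="0.06 -0.008 0 0 0 0 1;0.06 -0.008 0 0 0 0 1;0 0 0 0 0 0 1")

```text
clock: 9.25
tool_pos: [0.5377, 0.212, 0.0079]
orientation: [-3.141, 0.0, 1.431]
ft_force: [-3.0, 1.0, -1.5]
opening: 0.0198
```

>>> play_rows(steps="0.06 -0.008 0 0 0 0 1;0.02 0 0 0 0 0 1;0 0 0 0 0 0 1;0 0 0 0 0 0 1")

```text
clock: 9.65
tool_pos: [0.5397, 0.2117, 0.0079]
orientation: [-3.142, 0.0, 1.431]
ft_force: [-4.0, 0.3, -1.6]
opening: 0.0196
```

```bash
python3 - <<'E'
from h import *
st=r.get_state(); print(st['tool_pos'],st['orientation'],st['ft_force'],st['opening'])
s=save('top','top4'); crop(s,265,185,325,235,12,'t4');print(r.get_state()['ft_force']); s=save('scene','scene4'); crop(s,275,170,335,240,8,'s4');print(r.get_state()['ft_force'])
E
```

```text
[0.5397134  0.21172004 0.00792663] [-3.14152530e+00  2.49109328e-04  1.43075071e+00] [-4.02362587  0.33680269 -1.62224507] 0.01958157611489413
[-4.86981424 -0.15381666 -1.19365893]
[-3.65670451 -0.21355284 -1.1168354 ]
```

View pics/t4.png

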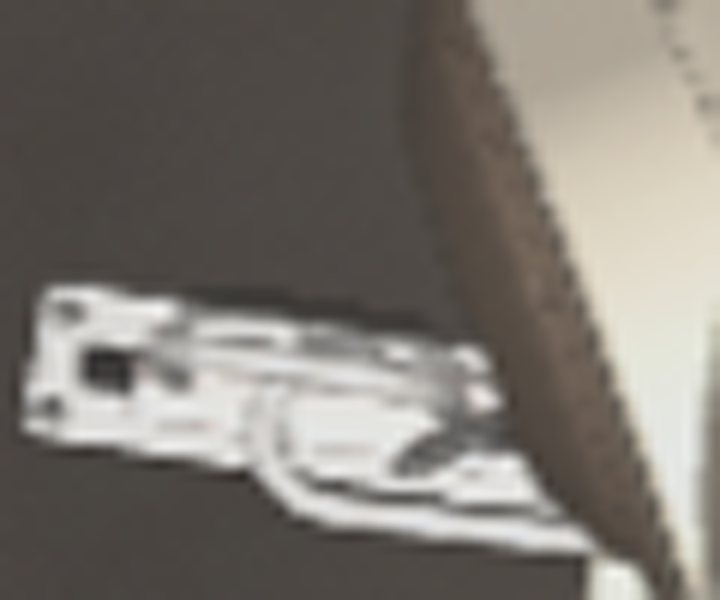

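View pics/s4.png

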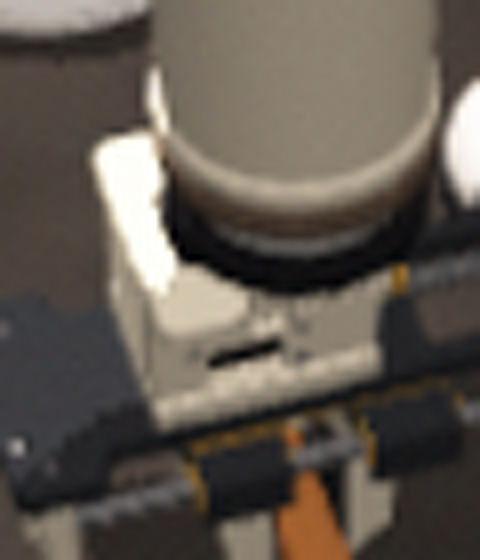

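The gate is swung inward, its dark rod end at (405, 465), with the leg in the mouth. Now I'll draw back in small steps.

>>> play_rows(steps="-0.011 -0.08 0 0 0 0 1;-0.011 -0.08 0 0 0 0 1;0 0 0 0 0 0 1")

```text
clock: 10.05
tool_pos: [0.5396, 0.2072, 0.0081]
orientation: [3.141, 0.0, 1.43]
ft_force: [-2.2, -0.7, -1.0]
opening: 0.0196
```

>>> play_rows(steps="-0.011 -0.08 0 0 0 0 1;-0.011 -0.08 0 0 0 0 1;0 0 0 0 0 0 1")

```text
clock: 10.35
tool_pos: [0.539, 0.2033, 0.0081]
orientation: [3.141, 0.0, 1.43]
ft_force: [-2.9, -1.3, -0.8]
opening: 0.0197
```

>>> play_rows(steps="-0.011 -0.08 0 0 0 0 1;-0.011 -0.08 0 0 0 0 1;0 0 0 0 0 0 1")

```text
clock: 10.65
tool_pos: [0.5384, 0.1991, 0.008]
orientation: [3.141, 0.0, 1.43]
ft_force: [-1.4, -1.5, -1.0]
opening: 0.0202
```

>>> play_rows(steps="-0.011 -0.08 0 0 0 0 1;-0.011 -0.08 0 0 0 0 1;0 0 0 0 0 0 1")

```text
clock: 10.95
tool_pos: [0.5386, 0.1955, 0.0083]
orientation: [3.14, -0.001, 1.43]
ft_force: [-0.2, -0.1, -0.8]
opening: 0.0195
```

>>> play_rows(steps="-0.011 -0.08 0 0 0 0 1;0 0 0 0 0 0 1")

```text
clock: 11.15
tool_pos: [0.5378, 0.1938, 0.0082]
orientation: [3.141, -0.0, 1.43]
ft_force: [-0.9, -0.1, -0.3]
opening: 0.0199
```

>>> play_rows(steps="-0.006 -0.04 0 0 0 0 1;0 0 0 0 0 0 1")

```text
clock: 11.35
tool_pos: [0.5373, 0.1929, 0.008]
orientation: [3.141, -0.0, 1.431]
ft_force: [0.5, 0.3, -1.3]
opening: 0.0197
```

>>> play_rows(steps="0.1 -0.014 0 0 0 0 1;0.09 -0.013 0 0 0 0 1;0 0 0 0 0 0 1")

```text
clock: 11.65
tool_pos: [0.5425, 0.1922, 0.0081]
orientation: [3.141, -0.0, 1.431]
ft_force: [0.2, -0.4, -1.0]
opening: 0.0198
```

```bash
python3 - <<'E'
from h import *
st=r.get_state(); print(st['tool_pos'],st['orientation'],st['ft_force'],st['opening'])
s=save('top','top5'); crop(s,270,190,330,240,12,'t5')
E
```

```text
[0.54253698 0.19224977 0.00806377] [ 3.14086284e+00 -1.96285095e-04  1.43076971e+00] [ 0.18725639 -0.43015023 -0.96299612] 0.019808656708017684
```

View pics/t5.png

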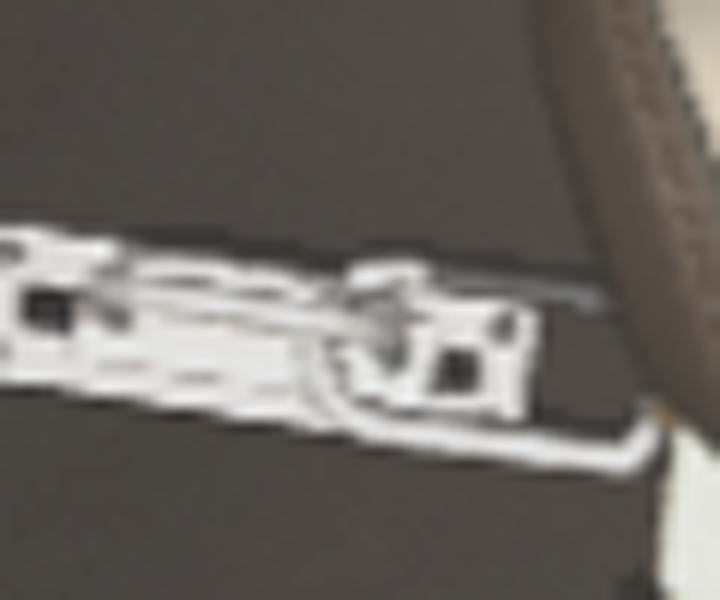

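The gate is shut from (425, 275) to (600, 300), and the leg at (390, 345) is inside the hook. I'll pull home.

>>> play_rows(steps="-0.006 -0.04 0 0 0 0 1;-0.006 -0.04 0 0 0 0 1;-0.006 -0.04 0 0 0 0 1;0 0 0 0 0 0 1")

```text
clock: 12.1
tool_pos: [0.5413, 0.189, 0.008]
orientation: [-3.141, 0.0, 1.431]
ft_force: [0.4, 0.2, -0.9]
opening: 0.0199
```

>>> play_rows(steps="-0.006 -0.04 0 0 0 0 1;0 0 0 0 0 0 1")

```text
clock: 12.3
tool_pos: [0.5412, 0.1881, 0.008]
orientation: [-3.142, 0.0, 1.431]
ft_force: [0.4, -0.2, -0.5]
opening: 0.0198
```

>>> play_rows(steps="-0.006 -0.04 0 0 0 0 1;0 0 0 0 0 0 1")

```text
clock: 12.5
tool_pos: [0.5411, 0.1871, 0.008]
orientation: [3.142, 0.0, 1.431]
ft_force: [0.3, -0.8, -1.0]
opening: 0.0195
```

>>> play_rows(steps="-0.006 -0.04 0 0 0 0 1;0 0 0 0 0 0 1")

```text
clock: 12.7
tool_pos: [0.5409, 0.1861, 0.008]
orientation: [-3.142, 0.0, 1.431]
ft_force: [-0.4, 1.0, -0.4]
opening: 0.0198
```

>>> play_rows(steps="-0.003 -0.02 0 0 0 0 1;0 0 0 0 0 0 1")

```text
clock: 12.9
tool_pos: [0.5409, 0.1857, 0.008]
orientation: [3.142, -0.0, 1.431]
ft_force: [0.5, -0.3, -1.8]
opening: 0.0198
```

>>> play_rows(steps="-0.003 -0.02 0 0 0 0 1;0 0 0 0 0 0 1")

```text
clock: 13.1
tool_pos: [0.5408, 0.1852, 0.008]
orientation: [-3.142, 0.0, 1.431]
ft_force: [-0.4, 0.8, -0.8]
opening: 0.0197
```

>>> play_rows(steps="-0.003 -0.02 0 0 0 0 1;0 0 0 0 0 0 1")

```text
clock: 13.3
tool_pos: [0.5408, 0.1847, 0.008]
orientation: [3.142, -0.0, 1.431]
ft_force: [0.1, -0.0, -0.6]
opening: 0.0199
```

>>> play_rows(steps="-0.003 -0.02 0 0 0 0 1;0 0 0 0 0 0 1")

```text
clock: 13.5
tool_pos: [0.5407, 0.1847, 0.008]
orientation: [3.141, -0.0, 1.431]
ft_force: [0.6, 0.5, -1.2]
opening: 0.0195
```

>>> play_rows(steps="-0.003 -0.02 0 0 0 0 1;0 0 0 0 0 0 1")

```text
clock: 13.7
tool_pos: [0.5407, 0.1845, 0.0081]
orientation: [3.141, -0.001, 1.431]
ft_force: [0.2, 2.4, -1.9]
opening: 0.0197
```

>>> play_rows(steps="-0.003 -0.02 0 0 0 0 1;0 0 0 0 0 0 1")

```text
clock: 13.9
tool_pos: [0.5407, 0.1843, 0.0081]
orientation: [3.141, -0.001, 1.432]
ft_force: [1.1, 4.0, -1.9]
opening: 0.0198
```

>>> play_rows(steps="-0.003 -0.02 0 0 0 0 1;0 0 0 0 0 0 1")

```text
clock: 14.1
tool_pos: [0.5407, 0.1843, 0.0082]
orientation: [3.141, -0.002, 1.432]
ft_force: [0.3, 5.6, -1.5]
opening: 0.0197
```

>>> play_rows(steps="-0.003 -0.02 0 0 0 0 1;0 0 0 0 0 0 1")

```text
clock: 14.3
tool_pos: [0.5407, 0.1842, 0.0082]
orientation: [3.141, -0.002, 1.432]
ft_force: [0.8, 6.4, -2.2]
opening: 0.0197
```

>>> play_rows(steps="-0.003 -0.02 0 0 0 0 1;0 0 0 0 0 0 1")

```text
clock: 14.5
tool_pos: [0.5407, 0.1842, 0.0083]
orientation: [3.14, -0.003, 1.433]
ft_force: [1.0, 7.7, -2.7]
opening: 0.0196
```

>>> play_rows(steps="-0.003 -0.02 0 0 0 0 1;0 0 0 0 0 0 1")

```text
clock: 14.7
tool_pos: [0.5407, 0.1841, 0.0083]
orientation: [3.14, -0.003, 1.433]
ft_force: [1.6, 8.3, -3.2]
opening: 0.0195
```

>>> play_rows(steps="-0.003 -0.02 0 0 0 0 1;0 0 0 0 0 0 1")

```text
clock: 14.9
tool_pos: [0.5408, 0.1841, 0.0084]
orientation: [3.14, -0.004, 1.433]
ft_force: [2.0, 8.9, -3.3]
opening: 0.0197
```

>>> play_rows(steps="-0.001 -0.01 0 0 0 0 1;0 0 0 0 0 0 1;0 0 0 0 0 0 1;0 0 0 0 0 0 1;0 0 0 0 0 0 1;0 0 0 0 0 0 1")

```text
clock: 15.5
tool_pos: [0.5408, 0.1841, 0.0084]
orientation: [3.14, -0.004, 1.433]
ft_force: [1.6, 9.6, -3.3]
opening: 0.0194
```

>>> play_rows(steps="0 0 0 0 0 0 1;0 0 0 0 0 0 1;0 0 0 0 0 0 1;0 0 0 0 0 0 1;0 0 0 0 0 0 1;0 0 0 0 0 0 1")

```text
clock: 16.1
tool_pos: [0.5408, 0.1841, 0.0084]
orientation: [3.14, -0.004, 1.433]
ft_force: [1.8, 10.1, -3.5]
opening: 0.0196
```

```bash
python3 - <<'E'
from h import *
st=r.get_state(); print(st['tool_pos'],st['orientation'],st['ft_force'],st['opening'])
s=save('top','top6'); crop(s,270,190,330,240,12,'t6'); print(r.get_state()['ft_force'])
E
```

```text
[0.54079502 0.18410193 0.00837291] [ 3.13994743 -0.00394987  1.43333004] [ 1.83482879 10.13849949 -3.50488568] 0.019551827041095225
[ 2.46490966 10.65802496 -3.09551628]
```

View pics/t6.png

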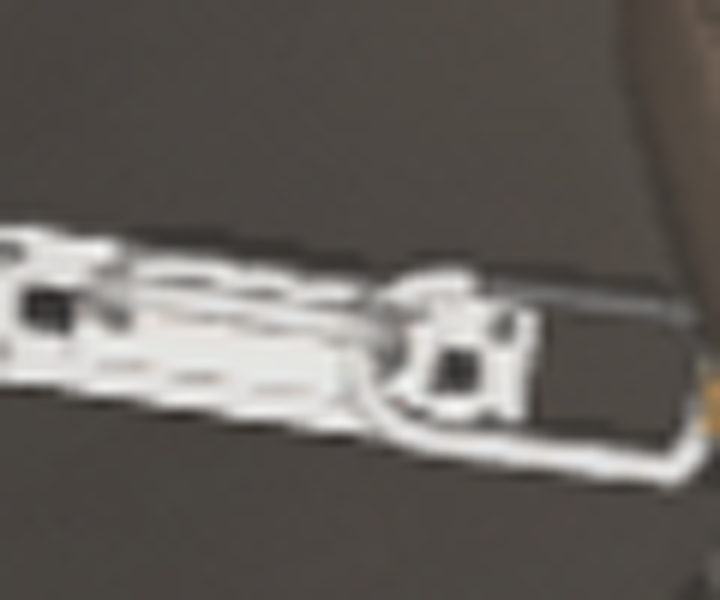

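About 10 N has now been held for over a second, with the gate shut and the leg in the bend. I'll ease off and set down.

>>> play_rows(steps="0.01 0.1 0 0 0 0 1;0.015 0.1 0 0 0 0 1;0.015 0.1 0 0 0 0 1;0 0 0 0 0 0 1;0 0 0 0 0 0 1")

```text
clock: 16.65
tool_pos: [0.5409, 0.1872, 0.0078]
orientation: [-3.141, 0.001, 1.43]
ft_force: [0.5, 0.2, -0.7]
opening: 0.0199
```

>>> play_rows(steps="0 0 -0.06 0 0 0 1;0 0 -0.06 0 0 0 1;0 0 0 0 0 0 1")

```text
clock: 16.95
tool_pos: [0.5409, 0.1877, 0.0047]
orientation: [-3.141, 0.0, 1.431]
ft_force: [-0.0, 0.1, -1.3]
opening: 0.0191
```

>>> play_rows(steps="0 0 -0.03 0 0 0 1;0 0 0 0 0 0 1;0 0 0 0 0 0 1")

```text
clock: 17.25
tool_pos: [0.5412, 0.188, 0.0043]
orientation: [3.141, -0.0, 1.431]
ft_force: [-0.4, -0.0, -0.6]
opening: 0.0196
```

>>> play_rows(steps="0 0 -0.02 0 0 0 1;0 0 0 0 0 0 1;0 0 0 0 0 0 0.3;0 0 0 0 0 0 0;0 0 0 0 0 0 0;0 0 0 0 0 0 0;0 0 0 0 0 0 0;0 0 0 0 0 0 0")

```text
clock: 18.05
tool_pos: [0.5411, 0.188, 0.0037]
orientation: [-3.142, 0.0, 1.431]
ft_force: [-0.5, -0.4, 0.4]
opening: 0.0457
```

>>> play_rows(steps="0 0 0.3 0 0 0 0;0 0 0.6 0 0 0 0;0 0 0.9 0 0 0 0;0 0 0.9 0 0 0 0;0 0 0.9 0 0 0 0;-0.8 -0.8 0.9 0 0 0 0;-0.8 -0.9 0.5 0 0 0 0;-0.5 -0.9 0.5 0 0 0 0")

```text
clock: 18.85
tool_pos: [0.4877, 0.1227, 0.1433]
orientation: [3.14, -0.001, 1.432]
ft_force: [-0.6, -0.9, -0.1]
opening: 0.0458
```

>>> play_rows(steps="0 -0.9 0 0 0 0 0;0 -0.9 0 0 0 0 0;0 -0.9 0 0 0 0 0;0 -0.9 0 0 0 0 0;0 -0.9 0 0 0 0 0;0 -0.9 0 0 0 0 0;0 0 0 0 0 0 0")

```text
clock: 19.55
tool_pos: [0.4889, -0.0156, 0.1427]
orientation: [3.139, 0.001, 1.426]
ft_force: [0.6, -0.1, 0.6]
opening: 0.0458
```

```bash
python3 - <<'E'
from h import *
st=r.get_state(); print(st['clock'],st['tool_pos'],st['orientation'],st['ft_force'],st['opening'])
s=save('top','top7'); crop(s,270,190,350,240,10,'t7')
f=lambda x,y:((x+.5)/10-.5+270,(y+.5)/10-.5+190)
t=save('scene','scene7'); crop(t,275,180,335,250,8,'s7')
E
```

```text
19.55 [ 0.48892638 -0.01559984  0.14269877] [3.13949754e+00 8.56803679e-04 1.42570473e+00] [ 0.55566119 -0.13006462  0.55861811] 0.0458252921408322
```

View pics/top7.png

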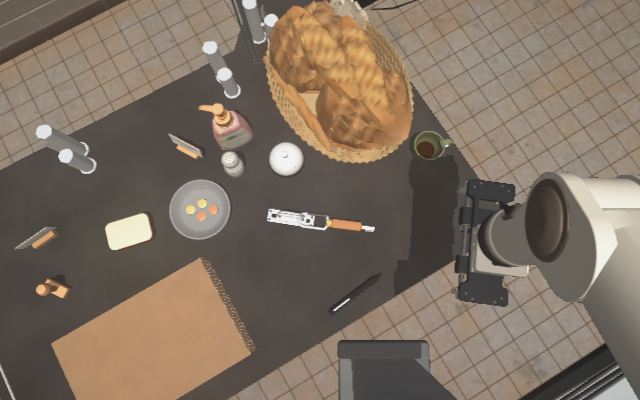

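View pics/t7.png

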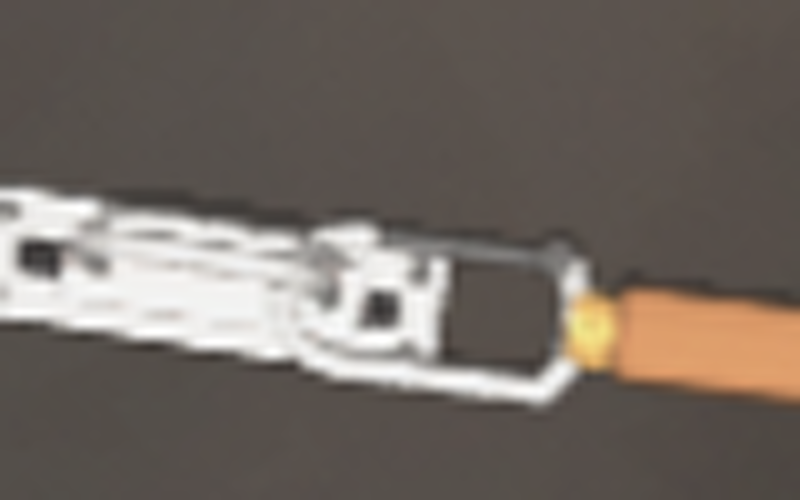

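View pics/s7.png

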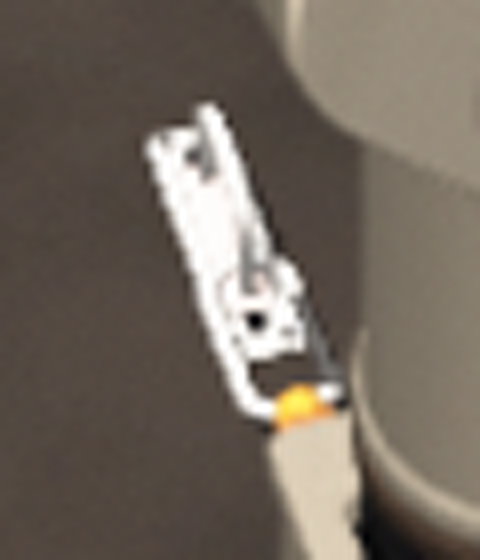

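```bash
python3 - <<'E'
from h import *
s=load('top7'); f=lambda x,y:((x+.5)/10-.5+270,(y+.5)/10-.5+190)
for p in [(640,330),(700,340),(760,345)]:
    u,v=f(*p); print(np.mean([dep(s,u+a,v+b)[2] for a in(-1,0,1) for b in (-1,0,1)]).round(4), dep(s,u,v).round(4))
a=load('top0')
for n,(u0,v0,u1,v1) in dict(bell=(265,138,307,180),dish=(165,175,235,243),shaker=(218,148,246,180),cup=(410,128,452,162)).items():
    sh=cv2.phaseCorrelate(cv2.cvtColor(a['pixels'],6)[v0:v1,u0:u1].astype(float),cv2.cvtColor(s['pixels'],6)[v0:v1,u0:u1].astype(float)); print(n,np.round(sh[0],2))
print(r.finish_job())
E
```

```text
0.0233 [0.5432 0.2151 0.0229]
0.0233 [0.5409 0.2026 0.024 ]
0.0232 [0.54   0.1899 0.0215]
bell [0.51 0.5 ]
dish [-0.01 -0.02]
shaker [0.02 0.12]
cup [ 0.46 -0.05]
the job is handed in; nothing more can be done
None
```

The key is hooked onto the eye's near leg and lies flat on the counter, and I have handed the job in (no verdict is reported).

- **Hooking:** I gripped the fob across its width, lifted it a few millimetres and turned it in line with the plate. I then pressed the gate sideways onto the leg. Contact came where the cameras predicted, and the force stayed at about 2–5 N as the gate opened. A picture showed the gate swung inward. I then drew the key back until the force dropped as the gate shut.
- **Pull test:** I centred the leg in the bend and held the pull at about 9.5–10.5 N along the pull axis (about 10–11 N in total) for over a second. The highest total force I read at the wrist was 11.4 N. The gate was shut in the picture taken during the hold.
- **Set-down:** I eased off the pull, laid the fob down and opened the gripper. The arm then moved clear.

**Last checks:**
- The leg is inside the hook and the gate looks shut in both views.
- The top of the fob reads 23 mm at all three points along it, so it lies level. That matches the camera's reading at the start, which also came out 1–2 mm above the true 22 mm.
- The bell, dish, shaker and cup show at most about 0.7 pixel of change, roughly 1.5 mm.

**Disagreements:** the two cameras differed by about 2–3 mm in absolute position, so I relied on the felt contact for the sideways fit. I could not read the gate angle or the hook-to-eye force directly. Those come from the pictures and the wrist sensor, which is noisy to about 1 N.

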